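# Set the tablet crusher's click lever three notches from its stop

### The arm

A 6-joint arm with a two-finger parallel gripper is mounted at the origin on the work surface. World frame = base frame: x ahead of the robot, y to its left, z up, the work surface at z = 0. Lengths are in m, angles in rad, forces in N, time in s.
With the tool pointing down it reaches from about 0.35 to 0.975 m from the base axis. Payload 17.4 kg.
Tool frame: the origin (TCP) lies midway between the tips of the shut fingers; the grasp point (between the pads) lies 19 mm behind it; x points along the fingers, y is the direction in which the jaws open and shut, and the axes are right-handed (so a half turn about x gives the same grasp; the last joint's range is limited). The gripper opens to 85 mm and grips with 20 to 120 N. Pads are 22 mm wide; open, the fingers measure 114 mm over their backs; the gripper's body (76 mm by 85 mm) begins 54 mm behind the grasp point. The pads swing forward as they close: fully open they stand 13 mm farther back than shut.
Start: joints at [-1.228, 0.116, 1.442, -0, 1.584, -0.038], TCP at [0.251, -0.627, 0.231] pointing down, gripper open.
Joint ranges: [-2.83, 2.83], [-0.83, 2.19], [0.07, 2.5], [-1.14, 4.28], [0.01, 3], [-2.97, 2.97]. Speed limits (rad/s): [1.89, 1.89, 2.22, 3.14, 3.14, 3.14].

### API

Orientations are given as a unit quaternion [x, y, z, w].
In Python, from plant import robot, vision, job, finder gives the robot as it stands.
- The arm moves only by the tool servo_tool, never from a script. Its arguments are lists of equal length, an entry for each row: "translation": the shift along the tool's x, y, z in mm, a list of three; "rot": the turn, a rotation vector about the tool's x, y, z in rad, a list of three; "claw": the opening, from 0 (shut) to 1 (fully open). A call has 1 to 10 rows; each row is the pose to reach, as a shift and turn from the pose measured when the call began, along the tool's axes at that moment; what a row does not reach only later rows make up. A row lasts 1/8 s, in which the tool goes at most 62.5 mm and 10.7 degrees, less where a joint would pass 70% of its speed; a pose out of reach is approached as far as the arm can. A call with a gripper value outside its range is refused whole. The fingers move at their own pace and stop on an object; the grip force is fixed at half the most. Time passes only in rows, so rows that repeat a pose let the fingers close. It gives the time, the measured TCP pose, the force and the opening at its end, in the units of the state.
- robot.sense(): the state, without advancing time (a new reading comes with each control period).
- vision.read_camera(name): name is "scene" or "top" or "wrist"; returns a dict with "frame" (384x512x3 uint8, red, green, blue), "depth" (384x512 float32, m along the optical axis (not along the pixel's ray), 0 where there is no reading), "intrinsics" (3x3 intrinsics, pixels), "position" and "attitude" of the camera in the world; the wrist camera has in their place "tool_from_camera" (4x4, takes a point from camera to tool coordinates, whose origin is the TCP and whose axes are the tool frame's). Camera axes: x right, y down, z forward; pixel columns grow to the right and rows downward; lengths in m; the calibration is good to about 2 mm. A picture is of the moment at which its call begins: read the wrist's pose just before it.
- job.sign_off(): hands the job in, once; it reports no verdict.
Trained networks look in the newest picture that a camera, given by its name, has taken for a name from the list of things; names that differ only in an ending like _2 or _b are one class to them, and where a whole thing is asked for, a point or a joint stands for the part that bears it (a point fixed in the world has none). Each returns a list of dicts, best first, with "score" (0 to 1); they miss things now and then, are a little off and sometimes report something else, mostly with a low value. They report only what shows in the picture. A call takes as long as a camera call.
- finder.search_frame(camera, query): "bbox" ([centre column, centre row, width, height] in pixels, round what is visible of it).
- finder.tip_of(camera, query): "location" ([row, column] in pixels: a listed point, or the origin of a listed thing).
The state is a dict: "t": time; "joint_positions": joint angles; "joint_velocities": joint speeds; "effort": joint torques, N m; "position": TCP position; "ee_rot": TCP orientation; "ft_force": force on the tool from outside, world axes, zero at the start; "wrist_torque": the same for the moment, N m; "width": finger opening in m.
Only numpy, scipy, OpenCV 4.12 (cv2) and the standard library are available. Lean on these libraries where they do the work, as an engineer would, in place of code of your own. Each camera call takes 0.05 s, during which the arm holds its last target.

### The job

Set the tablet crusher to grind setting three, counting from its stop: with a fingertip push the thumb lever gently clockwise (seen from above) all the way back to its stop and let go of it there for about half a second, then push it counter-clockwise one click at a time, after every click easing off so that the lever sits untouched for about half a second in that notch, and leave it resting in the third notch. Push lightly, do not grip or force the lever, and leave everything else where it is.

Things in the scene. Friction and masses are not known exactly. Their poses are not given: they have to be found in the camera images.
- crusher: Squat round grey tablet crusher, lid shut, fixed on the cork floor. Barrel 106 mm diameter, foot 116 mm (14 mm high), top 73 mm above its underside. Origin: centre of its underside, on the lever's pivot axis; z up; -x is its front, where the lever sticks out; the lid's steel hinge is at +x. More than 15 N from the robot, on it or its lever, damages it.
- thumb_post (a point): Point on the axis of the lever's upright round black post (14 mm diameter, 48 mm tall, 20 to 68 mm above the crusher's underside), 14 mm below its top. It stands 95 mm from the pivot on a level steel arm (12 mm wide, 5 mm thick, top 22.5 mm above the crusher's underside). Its axes turn with the lever and match the crusher's when the lever rests in notch 0.
- lever_pivot (a point): Point on the crusher's vertical axis at the arm's height, about which the lever turns. A hidden collar has seven click notches, 0 to 6, 8 degrees (13.3 mm at the post) apart. Notch 0 is at the stop, the clockwise end seen from above; turning counter-clockwise counts up and moves the post towards the crusher's -y side. It starts resting in any notch from 1 to 6.
- lever: The sprung steel arm with its post; origin on the pivot, at the crusher's underside. Pushed sideways the post gives 3.8 mm per N plus up to 5 mm; at the click force (2 to 9.3 N, varies by day, same in all notches, both ways) the collar jumps a notch within 0.3 s and the push drops by 1 to 3 N. First click 12 to 40 mm from rest, the next 13 mm on. Push at 60 mm/s at most, let go slowly.
- notch0 (a point): Where the post's point lies at rest in notch 0: (-78, +54) mm in the crusher's frame. The stop is just past it (1 degree): there no click comes and the push just rises; 11 N without a click means the stop. The spring bottoms out at 14 N (52 mm). A pushed post does not show the collar's notch; eased off slowly, it returns to the collar's notch and stays.
- canister: Large white screw-top plastic canister, 96 mm diameter, 128 mm tall, standing loose on the cork behind and left of the crusher; origin at the centre of its underside. Leave alone.
- syrup: Purple glass syrup bottle, 58 mm diameter, 150 mm tall, loose, behind and right of the crusher; origin at the centre of its underside. Leave alone.
- spoon: Steel measuring spoon 130 mm long lying loose right of the crusher. Leave alone.
- pillbox: Open white seven-part pill organiser 50 x 150 x 25 mm, loose, left of the crusher; origin at the centre of its underside. Leave alone.
- jar: Small amber glass jar with a steel cap, 48 mm diameter, 55 mm tall, loose, behind the crusher; origin at the centre of its underside. Leave alone.
- cup: Small clear medicine cup, 42 mm diameter, 34 mm tall, loose, near the compartment's right corner nearest the robot; origin at the centre of its underside. Leave alone.
- carton: Small cardboard carton 50 x 100 x 30 mm, loose, near the compartment's left corner nearest the robot; origin at the centre of its underside. Leave alone.

How it is judged:
On the way, in this order (a step that is already met when the one before it is completed fails the run):
1. the lever rests untouched in notch 0, at its stop (angle between the x axis of thumb_post and the x axis of crusher, either way round below 0.04 rad and contact force between each of the fingers, the arm and crusher below 0.3 N), for 0.25 s.
2. the lever rests untouched in notch 1 (angle between the x axis of thumb_post and the x axis of crusher, either way round between 0.099626 and 0.179626 rad and contact force between each of the fingers, the arm and crusher below 0.3 N), for 0.25 s.
3. the lever rests untouched in notch 2 (angle between the x axis of thumb_post and the x axis of crusher, either way round between 0.239252 and 0.319252 rad and contact force between each of the fingers, the arm and crusher below 0.3 N), for 0.25 s.
4. the lever rests untouched in notch 3 (angle between the x axis of thumb_post and the x axis of crusher, either way round between 0.378878 and 0.458878 rad and contact force between each of the fingers, the arm and crusher below 0.3 N), for 0.25 s.
At the end, for the whole second after the job is handed in: The lever, untouched, rests in the third notch from its stop: 24 degrees counter-clockwise of notch 0, within 2.3 degrees (angle between the x axis of thumb_post and the x axis of crusher, either way round between 0.378878 and 0.458878 rad).
It fails at once if the robot presses on the crusher or its lever with more than 15 N (contact force between any of the fingers, the arm and crusher above 15 N).
It fails at once if a bystander is shifted by more than 20 mm (distance of any of canister, syrup, spoon, pillbox, jar, cup, carton from where it was at the start of the episode above 0.02 m).
It also fails if it takes over 72 s, if anything falls off the work surface, if the arm or the gripper's body presses on something with over 40 N, if the wrist force passes 120 N, or if a joint passes its speed limit or range.

## Working session

There is one attempt and no reset: what is moved stays moved. The work goes in short steps, Python scripts to look and compute and a tool call to move; the robot and the scene stay as the last step left them, time stands still between calls to the robot, and variables do not carry over. Pictures are saved under pics/ and viewed, and the job is handed in when it is done.

Besides the shell and the picture viewer there is one more tool, called after "Emit:" as name(argument=value, ...) on one line, values as JSON. servo_tool: Moves the arm, as the interface text tells. Its arguments: {"type":"object","properties":{"translation":{"type":"array","items":{"type":"array","items":{"type":"number"}}},"rot":{"type":"array","items":{"type":"array","items":{"type":"number"}}},"claw":{"type":"array","items":{"type":"number"}}},"required":["translation","rot","claw"]}

```bash
ls; mkdir -p pics
cat > h.py <<'E'
import numpy as np, cv2
from scipy.spatial.transform import Rotation as R
from plant import robot, vision, job, finder
def cam(name,fn=None):
    s=robot.sense(); c=vision.read_camera(name)
    if fn: cv2.imwrite('pics/'+fn,cv2.cvtColor(c['frame'],cv2.COLOR_RGB2BGR))
    K=np.array(c['intrinsics'])
    if 'tool_from_camera' in c:
        T=np.eye(4);T[:3,:3]=R.from_quat(s['ee_rot']).as_matrix();T[:3,3]=s['position'];T=T@np.array(c['tool_from_camera'])
    else:
        T=np.eye(4);a=np.array(c['attitude'])
        T[:3,:3]=a if a.shape==(3,3) else R.from_quat(a).as_matrix();T[:3,3]=c['position']
    return c,K,T
def ray(K,T,r,c):
    d=T[:3,:3]@np.linalg.solve(K,[c,r,1.]);return T[:3,3],d
def at_z(K,T,r,c,z):
    o,d=ray(K,T,r,c);return o+d*(z-o[2])/d[2]
def dep(cm,K,T,r,c):
    o,d=ray(K,T,r,c);return o+d*cm['depth'][int(r),int(c)]
E
python3 - <<'E'
from h import *
print(robot.sense())
for n in ['scene','top','wrist']:
    c,K,T=cam(n,n+'0.png'); print(n,K.tolist(),T.round(3).tolist())
    for q in ['crusher','thumb_post','lever_pivot','notch0','canister','pillbox','carton','cup','spoon','syrup','jar']:
        for d in finder.tip_of(n,q)[:2]:
            r,cc=d['location']
            r=min(max(r,0),383);cc=min(max(cc,0),511)
            print(q,round(d['score'],2),np.round(d['location'],1),dep(c,K,T,r,cc).round(3))
E
```

```text
pics
{'t': 0.0, 'joint_positions': array([-1.22780032e+00,  1.16484027e-01,  1.44228533e+00, -2.24991613e-05,
        1.58399700e+00, -3.77698630e-02]), 'joint_velocities': array([0.00063087, 0.00094851, 0.00151259, 0.00074155, 0.00057196,
       0.0003535 ]), 'effort': array([-1.81075335e-03, -7.31972480e+01, -6.32477188e+01, -1.34626421e-04,
        6.26821551e-03,  1.81912043e-05]), 'position': array([ 0.2507894 , -0.62646876,  0.23055103]), 'ee_rot': array([-0.69425962, -0.13421811,  0.69440151, -0.13340024]), 'ft_force': array([-0.04373576,  0.05677792, -0.61150044]), 'wrist_torque': array([-0.04288007,  0.03701867, -0.012603  ]), 'width': 0.08508807400662552}
scene [[406.9355913782295, 0.0, 257.4651999022324], [0.0, 406.9355913782295, 185.19019691196021], [0.0, 0.0, 1.0]] [[0.558, 0.618, -0.554, 1.204], [0.83, -0.409, 0.381, -0.405], [0.009, -0.672, -0.741, 0.888], [0.0, 0.0, 0.0, 1.0]]
crusher 0.91 [218.2 229.4] [ 0.647 -0.107  0.071]
crusher 0.38 [229.4 102.2] [ 0.476 -0.384  0.038]
thumb_post 0.48 [175.7 223. ] [ 0.458 -0.017  0.008]
lever_pivot 0.98 [210.9 231.8] [ 0.637 -0
[... 934 characters left out ...]
0.67 [218.5 266.5] [ 0.535 -0.022  0.01 ]
canister 0.84 [155.2 235.7] [0.686 0.053 0.141]
pillbox 0.64 [191.2 210.9] [0.617 0.133 0.006]
carton 0.84 [269.  129.7] [0.404 0.349 0.04 ]
carton 0.58 [192.8 284.9] [ 0.594 -0.073  0.086]
cup 0.51 [242.5 395.9] [ 0.46  -0.375  0.018]
spoon 0.74 [193.9 353.3] [ 0.598 -0.268  0.01 ]
syrup 0.77 [159.4 330. ] [ 0.676 -0.193  0.108]
jar 0.63 [196.7 286.9] [ 0.584 -0.078  0.082]
jar 0.51 [144.3 291.7] [ 0.73  -0.096  0.069]
wrist [[316.05712364343776, 0.0, 249.04298203157032], [0.0, 316.05712364343776, 189.1807965248913], [0.0, 0.0, 1.0]] [[0.373, -0.887, -0.271, 0.32], [-0.928, -0.356, -0.11, -0.599], [0.001, 0.293, -0.956, 0.374], [0.0, 0.0, 0.0, 1.0]]
```

View pics/top0.png

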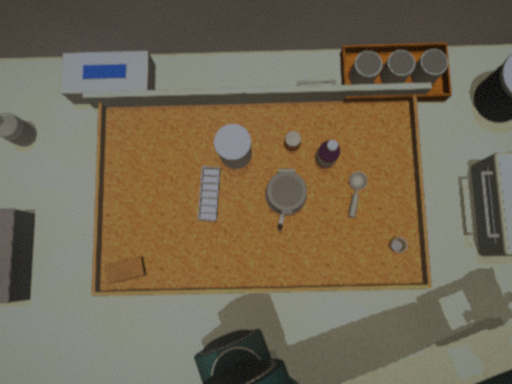

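View pics/scene0.png

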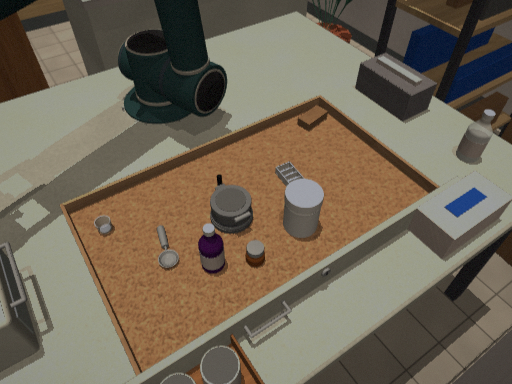

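Run:
```python
from h import *
c,K,T=cam('top')
f=cv2.cvtColor(c['frame'],cv2.COLOR_RGB2BGR)
cv2.imwrite('pics/topz.png',cv2.resize(f[160:245,230:345],None,fx=6,fy=6,interpolation=cv2.INTER_CUBIC))
c2,K2,T2=cam('scene')
f=cv2.cvtColor(c2['frame'],cv2.COLOR_RGB2BGR)
cv2.imwrite('pics/scz.png',cv2.resize(f[160:245,180:295],None,fx=6,fy=6,interpolation=cv2.INTER_CUBIC))
# cork height
for p in [(240,300),(180,260),(240,220)]: print(dep(c,K,T,*p))
# crusher top plane points
pts=[]
for r in range(160,245):
  for q in range(240,330):
    p=dep(c,K,T,r,q)
    if .06<p[2]<.11 and abs(p[0]-.585)<.09 and abs(p[1]+.075)<.075: pts.append(np.r_[p,r,q])
pts=np.array(pts);print(len(pts),np.median(pts,0))
top=pts[(pts[:,2]>.07)]
(cx,cy),rad=cv2.minEnclosingCircle(top[:,:2].astype(np.float32));print(cx,cy,rad)
```

```text
[ 0.47285793 -0.11348892  0.01082489]
[ 0.64426842 -0.00663084  0.01175566]
[0.47830796 0.10844923 0.00639861]
1400 [ 6.00403594e-01 -7.62003831e-02  8.30637599e-02  1.91000000e+02
  2.86000000e+02]
0.5830963253974915 -0.07462567090988159 0.08323700726032257
```

View pics/topz.png

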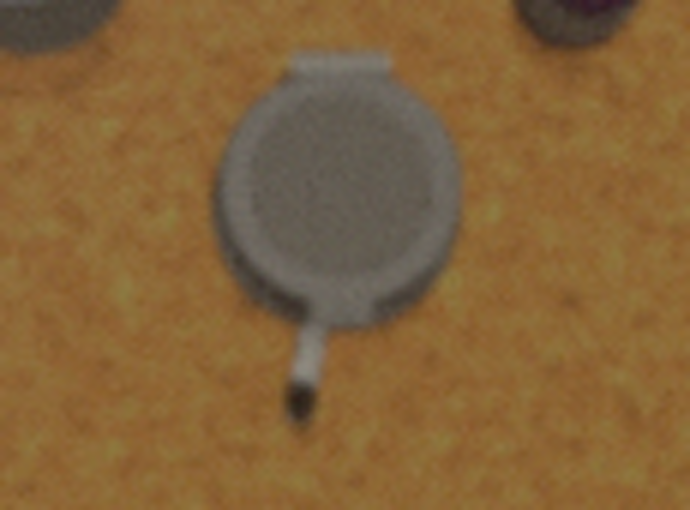

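View pics/scz.png

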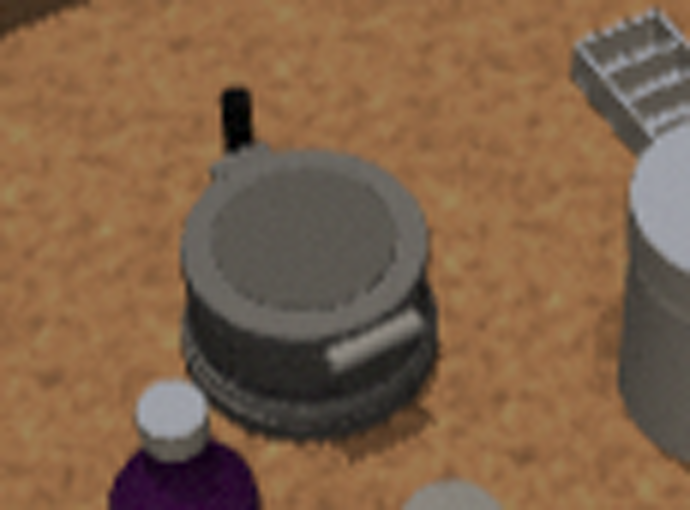

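Run:
```python
from h import *
c,K,T=cam('top'); u=np.array
z0=.0105
C=at_z(K,T,192.3,286.7,z0+.073); H=at_z(K,T,171.3,286.8,z0+.066); F=at_z(K,T,210.8,287.1,z0+.073)
P=at_z(K,T,224.6,280.3,z0+.066)
print(C,H,F,P)
x=H-C; print('yaw',np.degrees(np.arctan2(x[1],x[0])), 'F',np.degrees(np.arctan2(*(C-F)[1::-1])))
d=P-C; print('post',np.hypot(*d[:2]),np.degrees(np.arctan2(d[1],d[0])))
# depth-based circle centre: lid mask at z>.075
f=c['depth']
pts=[];px=[]
for r in range(165,220):
  for q in range(262,312):
    p=dep(c,K,T,r,q)
    if p[2]>.06: pts.append(at_z(K,T,r,q,z0+.073)); px.append((q,r))
pts=u(pts); m=np.zeros((384,512),np.uint8)
for q,r in px:m[r,q]=255
cs,_=cv2.findContours(m,cv2.RETR_EXTERNAL,cv2.CHAIN_APPROX_NONE)
k=max(cs,key=cv2.contourArea)[:,0,:]
W=u([at_z(K,T,r,q,z0+.073)[:2] for q,r in k])
from scipy.optimize import least_squares
s=least_squares(lambda v:np.hypot(W[:,0]-v[0],W[:,1]-v[1])-v[2],[.59,-.075,.053],loss='soft_l1',f_scale=.002)
print('circle',s.x)
# scene-based
c2,K2,T2=cam('scene')
P2=at_z(K2,T2,160+93/6,180+236/6,z0+.066);print('scene post top',P2)
C2=at_z(K2,T2,160+240/6,180+305/6,z0+.073);print('scene centre',C2)
```

```text
[ 0.5956405  -0.07761531  0.0835    ] [ 0.65390898 -0.07999867  0.0765    ] [ 0.54625533 -0.07711802  0.0835    ] [ 0.5109046  -0.05835829  0.0765    ]
yaw -2.3422688877833 F -0.5769271191934393
post 0.08689651654777966 167.19646672571295
circle [ 0.60155906 -0.07690945  0.05389103]
scene post top [ 0.50956068 -0.05489798  0.0765    ]
scene centre [ 0.60735017 -0.07734216  0.0835    ]
```

```bash
cat >> h.py <<'E'
def go(pos,yaw=None,ori=None):
    """print move: tool y axis at world yaw (rad), x down"""
    s=robot.sense(); Rc=R.from_quat(s['ee_rot']); M=Rc.as_matrix()
    y=np.array([np.cos(yaw),np.sin(yaw),0]);x=np.array([0,0,-1.]);z=np.cross(x,y)
    Rt=R.from_matrix(np.stack([x,y,z],1))
    return (M.T@(np.array(pos)-s['position'])*1000).round(1).tolist(),(Rc.inv()*Rt).as_rotvec().round(3).tolist()
E
python3 - <<'E'
from h import *
s=robot.sense();M=R.from_quat(s['ee_rot']).as_matrix();print(M.round(3)); print('yaw y',np.degrees(np.arctan2(M[1,1],M[0,1])))
t=np.radians(78)
for y in (t,t+np.pi/2,t-np.pi/2,t+np.pi): print(np.degrees(y),go([.50,-.115,.2],y))
E
```

```text
[[ 0.     0.372 -0.928]
 [ 0.    -0.928 -0.372]
 [-1.    -0.    -0.   ]]
yaw y -68.18005096108644
78.0 ([31.3, -382.4, -421.4], [-2.551, -0.0, -0.0])
167.99999999999997 ([31.3, -382.4, -421.4], [2.161, -0.0, 0.0])
-12.000000000000004 ([31.3, -382.4, -421.4], [-0.981, -0.0, -0.0])
258.0 ([31.3, -382.4, -421.4], [0.59, -0.0, 0.0])
```

View pics/wrist0.png

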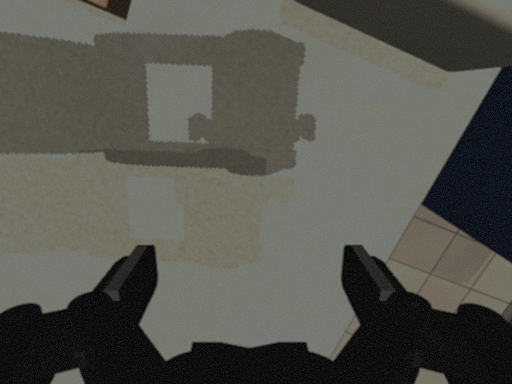

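Emit:
servo_tool(translation=[[31, -382, -421], [31, -382, -421], [31, -382, -421], [31, -382, -421], [31, -382, -421], [31, -382, -421], [31, -382, -421], [31, -382, -421], [31, -382, -421], [31, -382, -421]], rot=[[0.59, 0, 0], [0.59, 0, 0], [0.59, 0, 0], [0.59, 0, 0], [0.59, 0, 0], [0.59, 0, 0], [0.59, 0, 0], [0.59, 0, 0], [0.59, 0, 0], [0.59, 0, 0]], claw=[0, 0, 0, 0, 0, 0, 0, 0, 0, 0])

```text
t: 3.25
position: [0.5006, -0.1124, 0.2001]
ee_rot: [-0.703, 0.072, 0.703, 0.073]
ft_force: [0.1, -0.2, 0.9]
width: 0.0002
```

Run:
```python
from h import *
s=robot.sense();print(s['t'],s['position'],s['joint_positions'].round(2),s['ft_force'],s['width'])
c,K,T=cam('wrist','w1.png')
for q in ['crusher','thumb_post','lever_pivot']:
    for d in finder.tip_of('wrist',q)[:2]:
        r,cc=d['location'];print(q,d['score'],r,cc,[at_z(K,T,r,cc,z).round(4) for z in (.0105,.0645)])
print(go([.50,-.125,.2],np.radians(258)))
```

```text
3.25 [ 0.50063431 -0.11241771  0.20011906] [-0.27 -0.23  1.83  0.    1.55  1.5 ] [ 0.13014392 -0.20722146  0.94940478] 0.00023648466729061794
crusher 0.85 71.8 193.3 [array([ 0.6043, -0.0781,  0.0105]), array([ 0.5994, -0.0862,  0.0645])]
thumb_post 0.55 180.0 187.3 [array([ 0.4984, -0.0438,  0.0105]), array([ 0.5107, -0.0575,  0.0645])]
lever_pivot 0.34 182.5 188.1 [array([ 0.4955, -0.0439,  0.0105]), array([ 0.5083, -0.0576,  0.0645])]
([0.4, 8.3, -2.3], [-0.0, -0.0, -0.0])
```

View pics/w1.png

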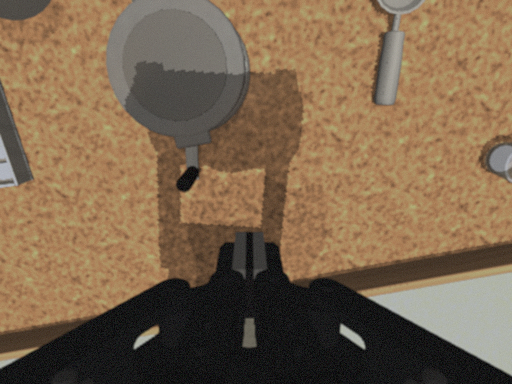

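Run:
```python
from h import *
from scipy.optimize import least_squares
c,K,T=cam('wrist')
D=c['depth'];rr,cc=np.mgrid[0:384,0:512]
P=(T[:3,:3]@(np.linalg.inv(K)@np.stack([cc*D,rr*D,D]).reshape(3,-1))+T[:3,3:]).reshape(3,384,512)
m=((P[2]>.07)&(P[2]<.1)&(rr<230)&(P[0]>.53)&(D>0)).astype(np.uint8)
print('lid z',np.median(P[2][m>0]),'cork z',np.median(P[2][150:200,320:420]))
cs,_=cv2.findContours(m,cv2.RETR_EXTERNAL,cv2.CHAIN_APPROX_NONE);k=max(cs,key=cv2.contourArea)[:,0,:]
k=k[(k[:,1]>1)]
zt=np.median(P[2][m>0])
W=np.array([at_z(K,T,r,q,zt)[:2] for q,r in k])
s=least_squares(lambda v:np.hypot(W[:,0]-v[0],W[:,1]-v[1])-v[2],[.60,-.075,.053],loss='soft_l1',f_scale=.001);print('circle',s.x)
rad=np.hypot(*(W-s.x[:2]).T); a=np.degrees(np.arctan2(*(W-s.x[:2]).T[::-1]))
o=rad>s.x[2]+.003; print('boss pts',np.c_[a[o]%360,rad[o]*1000].round(1).tolist()[:60])
# post
mp=((P[2]>.045)&(P[2]<.085)&(rr<200)&(P[0]<.535)&(P[0]>.47)&(abs(P[1]+.06)<.04)&(D>0))
print('post pts',mp.sum(), P[:,mp].mean(1), 'top',P[2][mp].max())
t=mp&(P[2]>.072);print(t.sum(),P[:,t].mean(1))
```

```text
lid z 0.08405721945831401 cork z 0.01194759985811955
circle [ 0.60250602 -0.07699271  0.05281696]
boss pts [[163.7, 56.5], [164.5, 57.3], [164.5, 58.1], [164.5, 58.9], [164.5, 59.7], [165.2, 60.5], [165.2, 61.4], [166.0, 61.3], [166.8, 61.3], [167.5, 61.3], [168.3, 61.3], [169.1, 61.3], [169.9, 60.5], [170.7, 60.5], [171.5, 60.6], [172.2, 60.6], [173.0, 60.7], [173.9, 59.9], [174.7, 60.0], [175.5, 60.1], [176.3, 60.2], [177.0, 60.4], [178.0, 59.7], [178.7, 59.8], [179.5, 60.0], [180.3, 60.2], [181.0, 60.3], [181.8, 60.5], [182.8, 60.0], [183.5, 60.2], [184.3, 60.4], [185.0, 60.6], [185.8, 60.9], [186.8, 60.4], [187.5, 60.6], [188.2, 60.9], [189.0, 61.2], [189.7, 61.5], [190.7, 61.0], [191.4, 61.4], [192.5, 61.0], [192.8, 60.2], [193.2, 59.5], [193.5, 58.8], [193.2, 57.7], [193.5, 57.0], [193.9, 56.3]]
post pts 348 [ 0.51227423 -0.05907712  0.0717929 ] top 0.08198049751765024
222 [ 0.51134806 -0.05789629  0.07892123]
```

```bash
cat >> h.py <<'E'
C=np.array([.6025,-.077])
def pa(a,z,r=.095):
    t=np.radians(a);return go([C[0]+r*np.cos(t),C[1]+r*np.sin(t),z],t+np.pi/2)
def st():
    s=robot.sense();p=s['position'];M=R.from_quat(s['ee_rot']).as_matrix()
    d=p[:2]-C;a=np.degrees(np.arctan2(d[1],d[0]))%360
    print('t %.2f'%s['t'],'pos',p.round(4),'a %.2f r %.1f'%(a,np.hypot(*d)*1e3),'yaw-90 %.2f'%(np.degrees(np.arctan2(M[1,1],M[0,1]))%360-90),'F tool',(M.T@s['ft_force']).round(2))
E
python3 - <<'E'
from h import *
st();print(pa(188,.052))
E
```

```text
t 3.50 pos [ 0.4994 -0.1167  0.2004] a 201.05 r 110.5 yaw-90 167.94 F tool [0.36 0.62 0.24]
([148.4, -27.8, -3.3], [-0.35, -0.0, -0.0])
```

Emit:
servo_tool(translation=[[60, -20, -2], [110, -28, -3], [148, -28, -3], [148, -28, -3], [148, -28, -3]], rot=[[-0.15, 0, 0], [-0.3, 0, 0], [-0.35, 0, 0], [-0.35, 0, 0], [-0.35, 0, 0]], claw=[0, 0, 0, 0, 0])

```text
t: 4.12
position: [0.5088, -0.0909, 0.0543]
ee_rot: [0.706, 0.048, -0.705, 0.049]
ft_force: [0.1, -0.1, 0.8]
width: -0.0001
```

Run:
```python
from h import *
st()
c,K,T=cam('wrist','w2.png')
c,K,T=cam('scene')
f=cv2.cvtColor(c['frame'],cv2.COLOR_RGB2BGR)
cv2.imwrite('pics/s2.png',cv2.resize(f[130:245,150:300],None,fx=5,fy=5,interpolation=cv2.INTER_CUBIC))
```

```text
t 4.12 pos [ 0.5088 -0.0909  0.0543] a 188.45 r 94.7 yaw-90 187.85 F tool [-0.8   0.09 -0.04]
```

View pics/w2.png

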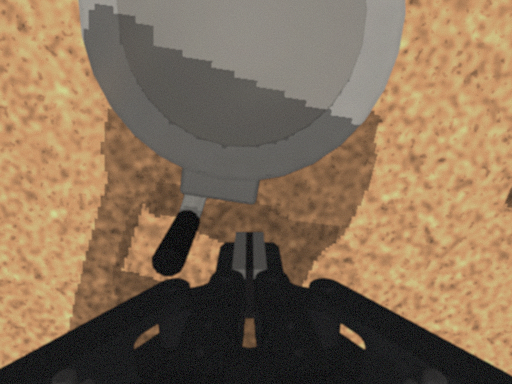

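View pics/s2.png

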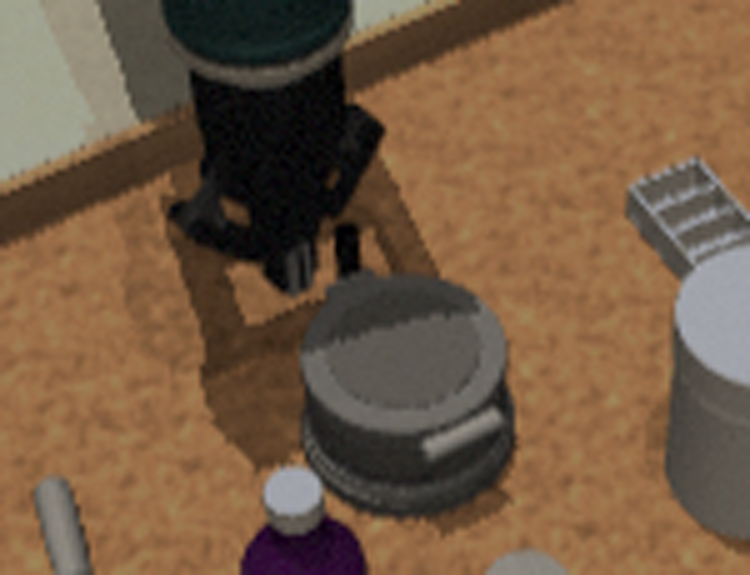

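Emit:
servo_tool(translation=[[2, -5, -0.1], [2, -10, -0.5], [2, -15, -1.2]], rot=[[0.053, 0, 0], [0.105, 0, 0], [0.158, 0, 0]], claw=[0, 0, 0])

```text
t: 4.6
position: [0.5089, -0.0758, 0.0543]
ee_rot: [0.709, -0.009, -0.705, -0.008]
ft_force: [0.4, -0.1, 0.4]
width: -0.0
```

Run:
```python
from h import *
st()
```

```text
t 4.60 pos [ 0.5089 -0.0758  0.0543] a 179.29 r 93.6 yaw-90 178.70 F tool [-0.41  0.08 -0.37]
```

Emit:
servo_tool(translation=[[0, -5, -0.1], [0, -10, -0.5]], rot=[[0.053, 0, 0], [0.105, 0, 0]], claw=[0, 0])

```text
t: 4.85
position: [0.5103, -0.0662, 0.0561]
ee_rot: [0.708, -0.047, -0.703, -0.045]
ft_force: [-1.0, -2.8, 0.7]
width: -0.0001
```

Run:
```python
from h import *
st()
```

```text
t 4.85 pos [ 0.5103 -0.0662  0.0561] a 173.30 r 92.9 yaw-90 172.53 F tool [-0.74  2.94  0.64]
```

Emit:
servo_tool(translation=[[1, -5, -0.1], [1, -10, -0.5]], rot=[[0.053, 0, 0], [0.105, 0, 0]], claw=[0, 0])

```text
t: 5.1
position: [0.5124, -0.0567, 0.0566]
ee_rot: [0.705, -0.085, -0.699, -0.083]
ft_force: [-2.3, -3.2, -0.0]
width: -0.0001
```

Run:
```python
from h import *
st()
c,K,T=cam('wrist','w3.png')
```

```text
t 5.10 pos [ 0.5124 -0.0567  0.0566] a 167.31 r 92.3 yaw-90 166.36 F tool [0.02 3.64 1.43]
```

View pics/w3.png

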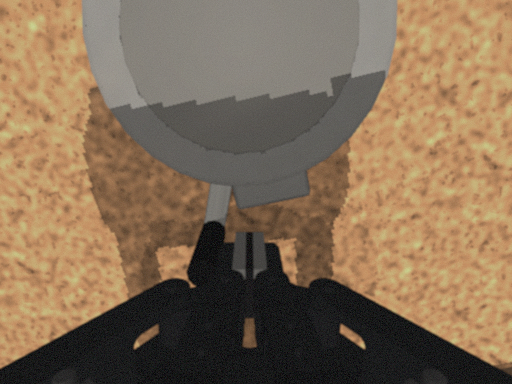

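Emit:
servo_tool(translation=[[1, -5, 0.3], [1, -10, 0.5]], rot=[[0.053, 0, 0], [0.105, 0, 0]], claw=[0, 0])

```text
t: 5.4
position: [0.5149, -0.0469, 0.0568]
ee_rot: [0.7, -0.123, -0.693, -0.121]
ft_force: [0.5, -4.6, -1.7]
width: 0.0003
```

Run:
```python
from h import *
st()
```

```text
t 5.40 pos [ 0.5149 -0.0469  0.0568] a 161.06 r 92.6 yaw-90 160.11 F tool [ 1.72  4.12 -2.02]
```

Emit:
servo_tool(translation=[[2, -5, 0.3], [2, -10, 0.5]], rot=[[0.053, 0, 0], [0.105, 0, 0]], claw=[0, 0])

```text
t: 5.65
position: [0.5186, -0.0379, 0.0563]
ee_rot: [0.694, -0.16, -0.684, -0.158]
ft_force: [0.1, -4.2, 0.2]
width: 0.0004
```

Run:
```python
from h import *
st()
c,K,T=cam('wrist','w4.png')
```

```text
t 5.65 pos [ 0.5186 -0.0379  0.0563] a 154.98 r 92.5 yaw-90 154.00 F tool [-0.22  3.71 -1.87]
```

View pics/w4.png

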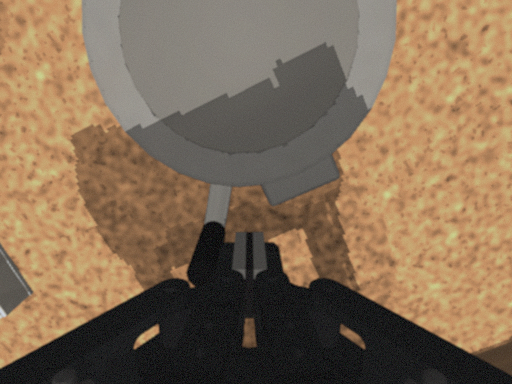

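Emit:
servo_tool(translation=[[1, -5, 0.3], [1, -10, 0.5]], rot=[[0.053, 0, 0], [0.105, 0, 0]], claw=[0, 0])

```text
t: 5.95
position: [0.5231, -0.0288, 0.0563]
ee_rot: [0.685, -0.197, -0.674, -0.196]
ft_force: [0.4, -3.6, -0.3]
width: 0.0001
```

Run:
```python
from h import *
st()
```

```text
t 5.95 pos [ 0.5231 -0.0288  0.0563] a 148.71 r 92.9 yaw-90 147.80 F tool [ 0.33  2.85 -2.21]
```

Emit:
servo_tool(translation=[[1, -5, 0.3], [1, -10, 0.5]], rot=[[0.053, 0, 0], [0.105, 0, 0]], claw=[0, 0])

```text
t: 6.2
position: [0.5283, -0.0206, 0.0563]
ee_rot: [0.674, -0.232, -0.662, -0.231]
ft_force: [-0.8, -7.0, -1.1]
width: -0.0001
```

Run:
```python
from h import *
st()
```

```text
t 6.20 pos [ 0.5283 -0.0206  0.0563] a 142.73 r 93.2 yaw-90 141.75 F tool [ 1.1   5.99 -3.71]
```

Emit:
servo_tool(translation=[[1, -4, -0.3], [1, -8, -0.8]], rot=[[0.042, 0, 0], [0.084, 0, 0]], claw=[0, 0])

```text
t: 6.45
position: [0.5337, -0.0151, 0.0561]
ee_rot: [0.663, -0.26, -0.652, -0.259]
ft_force: [-7.9, -2.8, 1.4]
width: -0.0004
```

Run:
```python
from h import *
st()
```

```text
t 6.45 pos [ 0.5337 -0.0151  0.0561] a 138.03 r 92.6 yaw-90 136.92 F tool [-1.49  7.43  3.8 ]
```

Emit:
servo_tool(translation=[[0, 3, 0], [0, 6, -0.2], [0, 9, -0.4], [0, 12, -0.8], [0, 15, -1.2], [0, 18, -1.7], [0, 21, -2.3], [0, 24, -3.1], [0, 27, -4], [0, 30, -4.9]], rot=[[-0.032, 0, 0], [-0.063, 0, 0], [-0.095, 0, 0], [-0.127, 0, 0], [-0.158, 0, 0], [-0.19, 0, 0], [-0.223, 0, 0], [-0.256, 0, 0], [-0.288, 0, 0], [-0.321, 0, 0]], claw=[0, 0, 0, 0, 0, 0, 0, 0, 0, 0])

```text
t: 7.7
position: [0.517, -0.0402, 0.0565]
ee_rot: [0.697, -0.151, -0.685, -0.149]
ft_force: [-0.5, -0.3, -0.8]
width: -0.0
```

Run:
```python
from h import *
st()
c,K,T=cam('wrist','w5.png')
```

```text
t 7.70 pos [ 0.517  -0.0402  0.0565] a 156.71 r 93.0 yaw-90 155.44 F tool [0.81 0.43 0.31]
```

View pics/w5.png

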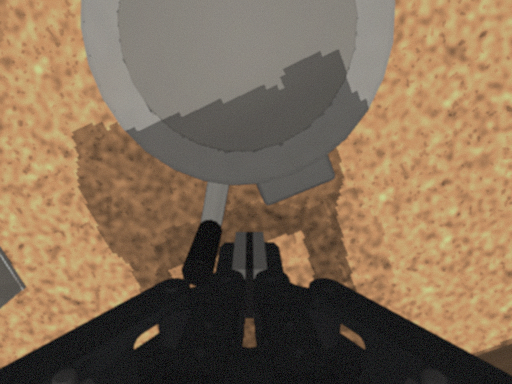

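Emit:
servo_tool(translation=[[0, 4, 0], [0, 8, 0], [0, 13, -0.6], [0, 13, -0.6], [0, 13, -0.6], [0, 13, -0.6], [0, 13, -0.6]], rot=[[-0.04, 0, 0], [-0.08, 0, 0], [-0.13, 0, 0], [-0.13, 0, 0], [-0.13, 0, 0], [-0.13, 0, 0], [-0.13, 0, 0]], claw=[0, 0, 0, 0, 0, 0, 0])

```text
t: 8.62
position: [0.5121, -0.0524, 0.0564]
ee_rot: [0.705, -0.106, -0.694, -0.103]
ft_force: [-1.0, -0.2, 0.5]
width: 0.0
```

```bash
cat >> h.py <<'E'
def post(fn=None):
    c,K,T=cam('wrist',fn)
    D=c['depth'];rr,cc=np.mgrid[0:384,0:512]
    P=(T[:3,:3]@(np.linalg.inv(K)@np.stack([cc*D,rr*D,D]).reshape(3,-1))+T[:3,3:]).reshape(3,384,512)
    q=(D>0)&(P[2]>.045)&(P[2]<.085)&(c['frame'].max(2)<50)
    d=np.hypot(P[0]-C[0],P[1]-C[1]); q&=(d>.07)&(d<.115)
    n,l,s,ce=cv2.connectedComponentsWithStats(q.astype(np.uint8))
    for i in range(1,n):
        if s[i,4]>150:
            p=P[:,l==i]; A=np.arctan2(p[1]-C[1],p[0]-C[0])%(2*np.pi)
            print('blob',ce[i].round(),s[i,4],'mean',p.mean(1).round(4),'ang %.1f +- %.1f'%(np.degrees(A.mean()),np.degrees(A.std())),'notch %.2f'%((np.degrees(A.mean())-144.3)/8))
    for d in finder.tip_of('wrist','thumb_post')[:2]:
        r,k=d['location'];p=at_z(K,T,r,k,.065);a=np.degrees(np.arctan2(p[1]-C[1],p[0]-C[0]))%360
        print('finder %.2f'%d['score'],np.round([r,k]),p.round(4),'r %.1f ang %.1f notch %.2f'%(np.hypot(*(p[:2]-C))*1e3,a,(a-144.3)/8))
E
python3 - <<'E'
from h import *
st();post('w6.png')
E
```

```text
t 8.62 pos [ 0.5121 -0.0524  0.0564] a 164.77 r 93.7 yaw-90 162.97 F tool [-0.49  0.5   0.9 ]
blob [174. 249.] 1531 mean [ 0.5294 -0.0228  0.0705] ang 143.4 +- 2.2 notch -0.11
blob [249. 245.] 175 mean [ 0.5225 -0.0559  0.0736] ang 165.2 +- 0.6 notch 2.61
blob [226. 255.] 321 mean [ 0.5216 -0.0451  0.0751] ang 158.5 +- 1.1 notch 1.77
blob [272. 255.] 308 mean [ 0.5158 -0.0643  0.0752] ang 171.7 +- 1.1 notch 3.42
finder 0.74 [252. 176.] [ 0.5248 -0.0204  0.065 ] r 96.1 ang 143.9 notch -0.05
```

View pics/w6.png

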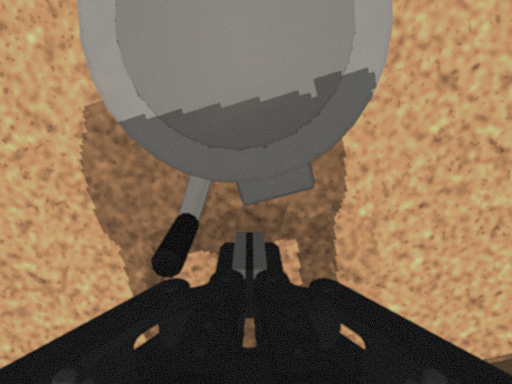

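Run:
```python
from h import *
print(pa(164.8,.108),pa(126,.108),pa(126,.054))
for a in (155,145,135): print(pa(a,.108))
```

```text
([-51.6, 0.1, 0.5], [-0.032, -0.016, -0.002]) ([-51.3, -60.1, -18.6], [0.645, -0.016, 0.004]) ([2.7, -60.1, -17.7], [0.645, -0.016, 0.004])
([-51.6, -16.1, -0.4], [0.139, -0.016, -0.0])
([-51.5, -32.2, -4.1], [0.314, -0.016, 0.001])
([-51.5, -47.5, -10.6], [0.488, -0.016, 0.003])
```

Emit:
servo_tool(translation=[[-26, 1, 0], [-52, 1, 0], [-52, -16, 0], [-52, -32, -4], [-52, -48, -11], [-52, -60, -18], [-52, -60, -18], [-24, -60, -18], [2, -60, -18], [2, -60, -18]], rot=[[0, -0.016, 0], [0, -0.016, 0], [0.14, -0.016, 0], [0.314, -0.016, 0], [0.488, -0.016, 0], [0.645, -0.016, 0], [0.645, -0.016, 0], [0.645, -0.016, 0], [0.645, -0.016, 0], [0.645, -0.016, 0]], claw=[0, 0, 0, 0, 0, 0, 0, 0, 0, 0])

```text
t: 9.98
position: [0.5455, -0.0007, 0.053]
ee_rot: [-0.63, 0.319, 0.631, 0.321]
ft_force: [-0.0, -0.0, 0.9]
width: -0.0001
```

Run:
```python
from h import *
st();post('w7.png')
```

```text
t 9.97 pos [ 0.5455 -0.0007  0.053 ] a 126.72 r 95.3 yaw-90 126.20 F tool [-0.87  0.04 -0.  ]
blob [307. 253.] 1546 mean [ 0.5299 -0.0224  0.0703] ang 143.0 +- 2.1 notch -0.16
blob [249. 247.] 204 mean [ 0.5523 -0.0099  0.0721] ang 126.8 +- 0.6 notch -2.18
blob [225. 257.] 367 mean [ 0.5581 -0.0006  0.0731] ang 120.2 +- 1.1 notch -3.02
blob [272. 257.] 348 mean [ 0.5417 -0.0126  0.0731] ang 133.3 +- 1.1 notch -1.37
```

View pics/w7.png

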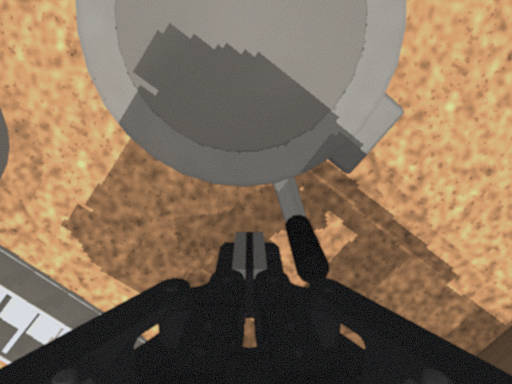

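Emit:
servo_tool(translation=[[0, 5, -0.1], [0, 10, -0.5], [0, 15, -1.2]], rot=[[-0.053, 0, 0], [-0.105, 0, 0], [-0.158, 0, 0]], claw=[0, 0, 0])

```text
t: 10.45
position: [0.5362, -0.0106, 0.0572]
ee_rot: [0.655, -0.267, -0.653, -0.27]
ft_force: [2.2, 0.5, -0.1]
width: 0.0001
```

Run:
```python
from h import *
st()
```

```text
t 10.45 pos [ 0.5362 -0.0106  0.0572] a 134.98 r 93.8 yaw-90 135.36 F tool [ 0.12 -1.95 -1.21]
```

Emit:
servo_tool(translation=[[1, 3, 0], [1, 6, 0.3]], rot=[[-0.032, 0, 0], [-0.063, 0, 0]], claw=[0, 0])

```text
t: 10.7
position: [0.5324, -0.0148, 0.0577]
ee_rot: [0.665, -0.245, -0.66, -0.249]
ft_force: [3.6, 1.5, 0.5]
width: -0.0
```

Run:
```python
from h import *
st()
```

```text
t 10.70 pos [ 0.5324 -0.0148  0.0577] a 138.42 r 93.7 yaw-90 139.10 F tool [-0.44 -3.47 -1.7 ]
```

Emit:
servo_tool(translation=[[1, 2, 0], [1, 4, 0.2]], rot=[[-0.021, 0, 0], [-0.042, 0, 0]], claw=[0, 0])

```text
t: 10.95
position: [0.53, -0.0178, 0.0574]
ee_rot: [0.67, -0.231, -0.665, -0.235]
ft_force: [3.0, 2.1, 3.0]
width: 0.0001
```

Run:
```python
from h import *
st()
```

```text
t 10.95 pos [ 0.53   -0.0178  0.0574] a 140.74 r 93.6 yaw-90 141.59 F tool [-2.93 -3.49 -1.06]
```

Run:
```python
from h import *
for i in range(5):
    st(); vision.read_camera('wrist')
```

```text
t 10.95 pos [ 0.53   -0.0178  0.0574] a 140.74 r 93.6 yaw-90 141.59 F tool [-2.93 -3.49 -1.06]
t 11.00 pos [ 0.5299 -0.0179  0.0572] a 140.86 r 93.6 yaw-90 141.64 F tool [-1.04 -3.58 -0.04]
t 11.05 pos [ 0.5298 -0.0178  0.0571] a 140.84 r 93.7 yaw-90 141.55 F tool [-1.18 -2.7  -1.08]
t 11.10 pos [ 0.5298 -0.0178  0.0569] a 140.85 r 93.8 yaw-90 141.51 F tool [-0.75 -2.44 -0.04]
t 11.15 pos [ 0.5297 -0.0178  0.0568] a 140.89 r 93.9 yaw-90 141.49 F tool [-0.54 -1.16 -0.5 ]
```

Emit:
servo_tool(translation=[[0, -2, 0], [0, -4, 0], [0, -6, -0.2], [0, -8, -0.3], [0, -10, -0.5], [0, -12, -0.7], [0, -16, -1], [0, -16, -1], [0, -16, -1], [0, -16, -1]], rot=[[0.021, 0, 0], [0.042, 0, 0], [0.063, 0, 0], [0.084, 0, 0], [0.105, 0, 0], [0.126, 0, 0], [0.168, 0, 0], [0.168, 0, 0], [0.168, 0, 0], [0.168, 0, 0]], claw=[0, 0, 0, 0, 0, 0, 0, 0, 0, 0])

```text
t: 12.45
position: [0.5402, -0.006, 0.0567]
ee_rot: [0.648, -0.286, -0.644, -0.29]
ft_force: [-0.3, -0.4, 0.0]
width: -0.0002
```

Run:
```python
from h import *
st();post('w8.png')
for i in range(3): vision.read_camera('top'); st()
```

```text
t 12.45 pos [ 0.5402 -0.006   0.0567] a 131.25 r 94.5 yaw-90 131.88 F tool [-0.01  0.48 -0.04]
blob [318. 248.] 1505 mean [ 0.523  -0.033   0.0706] ang 151.1 +- 2.1 notch 0.84
blob [249. 245.] 166 mean [ 0.5476 -0.0145  0.0736] ang 131.3 +- 0.6 notch -1.63
blob [226. 255.] 320 mean [ 0.5525 -0.0047  0.0754] ang 124.7 +- 1.1 notch -2.45
blob [272. 255.] 309 mean [ 0.5374 -0.0183  0.0753] ang 137.9 +- 1.1 notch -0.80
finder 0.84 [248. 318.] [ 0.5195 -0.0318  0.065 ] r 94.5 ang 151.4 notch 0.89
t 12.60 pos [ 0.5403 -0.006   0.0568] a 131.21 r 94.4 yaw-90 131.87 F tool [-0.01  0.23  0.39]
t 12.65 pos [ 0.5403 -0.0059  0.0567] a 131.21 r 94.5 yaw-90 131.87 F tool [ 0.01 -0.13  0.3 ]
t 12.70 pos [ 0.5403 -0.0059  0.0567] a 131.20 r 94.4 yaw-90 131.87 F tool [ 0.42  0.5  -1.44]
```

View pics/w8.png

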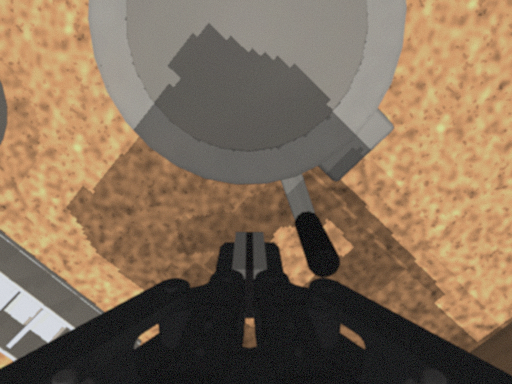

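Emit:
servo_tool(translation=[[0, 5, -0.1], [0, 10, -0.5], [0, 15, -1.2], [1, 19, -1.9]], rot=[[-0.053, 0, 0], [-0.105, 0, 0], [-0.158, 0, 0], [-0.2, 0, 0]], claw=[0, 0, 0, 0])

```text
t: 13.2
position: [0.5275, -0.0201, 0.0558]
ee_rot: [0.674, -0.22, -0.669, -0.224]
ft_force: [1.9, 0.7, 1.0]
width: 0.0
```

Run:
```python
from h import *
st()
for i in range(2): vision.read_camera('top'); st()
```

```text
t 13.20 pos [ 0.5275 -0.0201  0.0558] a 142.81 r 94.1 yaw-90 143.42 F tool [-0.93 -1.71 -1.13]
t 13.25 pos [ 0.5273 -0.0203  0.0557] a 143.00 r 94.2 yaw-90 143.53 F tool [-1.19 -1.77  0.3 ]
t 13.30 pos [ 0.5275 -0.0201  0.0557] a 142.85 r 94.2 yaw-90 143.35 F tool [ 0.16 -1.73 -0.21]
```

Emit:
servo_tool(translation=[[0, 3, 0], [0, 6, 0]], rot=[[-0.032, 0, 0], [-0.063, 0, 0]], claw=[0, 0])

```text
t: 13.55
position: [0.5241, -0.0249, 0.0558]
ee_rot: [0.681, -0.199, -0.675, -0.203]
ft_force: [3.0, 1.3, 0.2]
width: -0.0002
```

Run:
```python
from h import *
st()
for i in range(3): vision.read_camera('top'); st()
```

```text
t 13.55 pos [ 0.5241 -0.0249  0.0558] a 146.38 r 94.2 yaw-90 147.00 F tool [-0.18 -2.69 -1.84]
t 13.60 pos [ 0.5239 -0.0251  0.0558] a 146.55 r 94.2 yaw-90 147.10 F tool [-0.31 -4.3  -0.98]
t 13.65 pos [ 0.524  -0.025   0.0558] a 146.49 r 94.1 yaw-90 146.97 F tool [ 0.51 -3.25 -2.42]
t 13.70 pos [ 0.524  -0.0249  0.0558] a 146.44 r 94.2 yaw-90 146.92 F tool [ 0.71 -2.14 -2.43]
```

Run:
```python
from h import *
for i in range(4): vision.read_camera('top'); st()
```

```text
t 13.75 pos [ 0.524  -0.0249  0.0558] a 146.42 r 94.2 yaw-90 146.91 F tool [ 0.9  -2.46 -2.43]
t 13.80 pos [ 0.524  -0.0249  0.0558] a 146.42 r 94.2 yaw-90 146.91 F tool [ 0.79 -3.3  -2.07]
t 13.85 pos [ 0.524  -0.0249  0.0558] a 146.41 r 94.2 yaw-90 146.93 F tool [ 0.4  -2.55 -1.14]
t 13.90 pos [ 0.524  -0.0249  0.0558] a 146.41 r 94.2 yaw-90 146.94 F tool [-0.93 -3.09 -2.13]
```

Emit:
servo_tool(translation=[[0, 1.5, -0.2], [0, 3, -0.4]], rot=[[-0.016, 0, 0], [-0.032, 0, 0]], claw=[0, 0])

```text
t: 14.15
position: [0.5225, -0.0276, 0.0557]
ee_rot: [0.683, -0.188, -0.679, -0.192]
ft_force: [1.8, 3.5, 1.4]
width: -0.0004
```

Run:
```python
from h import *
st()
for i in range(6): vision.read_camera('top'); st()
```

```text
t 14.15 pos [ 0.5225 -0.0276  0.0557] a 148.28 r 94.0 yaw-90 148.84 F tool [-1.38 -3.93  0.23]
t 14.20 pos [ 0.5225 -0.0277  0.0557] a 148.38 r 94.0 yaw-90 148.88 F tool [-0.66 -2.75  0.45]
t 14.25 pos [ 0.5225 -0.0277  0.0557] a 148.34 r 94.0 yaw-90 148.81 F tool [-1.35 -2.49  1.66]
t 14.30 pos [ 0.5225 -0.0277  0.0557] a 148.34 r 93.9 yaw-90 148.77 F tool [-0.17 -1.93  0.8 ]
t 14.35 pos [ 0.5225 -0.0277  0.0557] a 148.35 r 94.0 yaw-90 148.76 F tool [-1.21 -0.81  0.38]
t 14.40 pos [ 0.5225 -0.0277  0.0557] a 148.37 r 93.9 yaw-90 148.76 F tool [-0.52 -1.2  -0.09]
t 14.45 pos [ 0.5226 -0.0277  0.0557] a 148.35 r 93.9 yaw-90 148.76 F tool [ 0.41 -0.73  0.52]
```

Force fell from 3.9 to about 0.9 N, so that was the second click. Easing off.

Emit:
servo_tool(translation=[[0, -2, 0], [0, -4, 0], [0, -6, 0], [0, -8, -0.2], [0, -10, -0.3], [0, -12, -0.5], [0, -16, -0.9], [0, -16, -0.9], [0, -16, -0.9], [0, -16, -0.9]], rot=[[0.021, 0, 0], [0.042, 0, 0], [0.063, 0, 0], [0.084, 0, 0], [0.105, 0, 0], [0.126, 0, 0], [0.168, 0, 0], [0.168, 0, 0], [0.168, 0, 0], [0.168, 0, 0]], claw=[0, 0, 0, 0, 0, 0, 0, 0, 0, 0])

```text
t: 15.7
position: [0.5316, -0.0146, 0.0558]
ee_rot: [0.665, -0.245, -0.66, -0.249]
ft_force: [0.5, -0.4, 0.0]
width: -0.0003
```

Run:
```python
from h import *
st();post('w9.png')
for i in range(3): vision.read_camera('top'); st()
```

```text
t 15.70 pos [ 0.5316 -0.0146  0.0558] a 138.64 r 94.5 yaw-90 139.15 F tool [-0.01 -0.02 -0.63]
blob [320. 247.] 1533 mean [ 0.5179 -0.0447  0.0705] ang 159.1 +- 2.1 notch 1.85
blob [249. 246.] 182 mean [ 0.54   -0.0222  0.0733] ang 138.8 +- 0.6 notch -0.69
blob [226. 256.] 340 mean [ 0.5435 -0.0119  0.0751] ang 132.2 +- 1.1 notch -1.52
blob [272. 256.] 325 mean [ 0.5303 -0.0272  0.0748] ang 145.4 +- 1.1 notch 0.13
finder 0.60 [248. 321.] [ 0.5141 -0.044   0.065 ] r 94.3 ang 159.5 notch 1.90
t 15.85 pos [ 0.5316 -0.0146  0.0557] a 138.65 r 94.5 yaw-90 139.14 F tool [-0.6  -0.18  0.45]
t 15.90 pos [ 0.5316 -0.0146  0.0557] a 138.64 r 94.5 yaw-90 139.13 F tool [ 0.2  -0.5   0.04]
t 15.95 pos [ 0.5316 -0.0146  0.0558] a 138.64 r 94.5 yaw-90 139.14 F tool [-0.29 -0.04 -0.49]
```

View pics/w9.png

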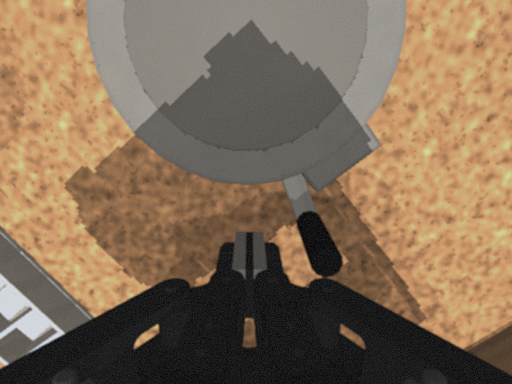

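Emit:
servo_tool(translation=[[0, 5, -0.1], [0, 10, -0.5], [0, 15, -1.2], [0, 20, -2.1], [0, 25, -3]], rot=[[-0.053, 0, 0], [-0.105, 0, 0], [-0.158, 0, 0], [-0.21, 0, 0], [-0.263, 0, 0]], claw=[0, 0, 0, 0, 0])

```text
t: 16.58
position: [0.5177, -0.0355, 0.0557]
ee_rot: [0.692, -0.156, -0.687, -0.159]
ft_force: [2.9, 3.1, 0.2]
width: 0.0001
```

Run:
```python
from h import *
st()
for i in range(5): vision.read_camera('top'); st()
```

```text
t 16.57 pos [ 0.5177 -0.0355  0.0557] a 153.90 r 94.4 yaw-90 154.31 F tool [-0.14 -4.03 -1.28]
t 16.62 pos [ 0.5175 -0.0358  0.0557] a 154.13 r 94.4 yaw-90 154.45 F tool [ 1.07 -3.43 -2.82]
t 16.68 pos [ 0.5177 -0.0356  0.0557] a 153.96 r 94.4 yaw-90 154.23 F tool [ 1.3  -2.55 -1.57]
t 16.73 pos [ 0.5177 -0.0354  0.0557] a 153.87 r 94.4 yaw-90 154.14 F tool [ 0.87 -2.93 -2.07]
t 16.77 pos [ 0.5177 -0.0353  0.0557] a 153.81 r 94.4 yaw-90 154.12 F tool [ 1.   -2.98 -1.21]
t 16.82 pos [ 0.5178 -0.0353  0.0557] a 153.78 r 94.5 yaw-90 154.14 F tool [-0.06 -2.72 -1.59]
```

Steady at about 2.8 N with no click yet, the same as last time just before the click. A small further push.

Emit:
servo_tool(translation=[[0, 2, -0.2], [0, 4, -0.4]], rot=[[-0.021, 0, 0], [-0.042, 0, 0]], claw=[0, 0])

```text
t: 17.08
position: [0.5163, -0.039, 0.0557]
ee_rot: [0.695, -0.142, -0.69, -0.145]
ft_force: [0.4, 3.3, 1.5]
width: 0.0002
```

Run:
```python
from h import *
st()
for i in range(7): vision.read_camera('top'); st()
```

```text
t 17.07 pos [ 0.5163 -0.039   0.0557] a 156.20 r 94.2 yaw-90 156.62 F tool [-1.46 -3.17  0.91]
t 17.12 pos [ 0.5162 -0.0392  0.0556] a 156.33 r 94.3 yaw-90 156.68 F tool [ 0.03 -2.95  0.21]
t 17.18 pos [ 0.5162 -0.0391  0.0557] a 156.30 r 94.2 yaw-90 156.59 F tool [-0.69 -2.15  0.92]
t 17.23 pos [ 0.5163 -0.0391  0.0556] a 156.26 r 94.2 yaw-90 156.54 F tool [-0.76 -2.1   0.71]
t 17.27 pos [ 0.5163 -0.0391  0.0557] a 156.27 r 94.2 yaw-90 156.53 F tool [-0.69 -2.18  1.17]
t 17.32 pos [ 0.5163 -0.0391  0.0557] a 156.29 r 94.2 yaw-90 156.53 F tool [-0.31 -0.82  0.34]
t 17.38 pos [ 0.5163 -0.0392  0.0556] a 156.30 r 94.2 yaw-90 156.53 F tool [-0.82 -0.17 -0.54]
t 17.43 pos [ 0.5163 -0.0392  0.0556] a 156.32 r 94.2 yaw-90 156.53 F tool [-1.29 -1.31 -0.19]
```

Third click. Easing off.

Emit:
servo_tool(translation=[[0, -2, 0], [0, -4, 0], [0, -6, 0], [0, -8, -0.2], [0, -10, -0.3], [0, -12, -0.5], [0, -16, -0.9], [0, -16, -0.9], [0, -16, -0.9], [0, -16, -0.9]], rot=[[0.021, 0, 0], [0.042, 0, 0], [0.063, 0, 0], [0.084, 0, 0], [0.105, 0, 0], [0.126, 0, 0], [0.168, 0, 0], [0.168, 0, 0], [0.168, 0, 0], [0.168, 0, 0]], claw=[0, 0, 0, 0, 0, 0, 0, 0, 0, 0])

```text
t: 18.68
position: [0.5234, -0.0249, 0.0557]
ee_rot: [0.68, -0.2, -0.675, -0.203]
ft_force: [1.0, -0.6, 0.2]
width: -0.0
```

Run:
```python
from h import *
st();post('w10.png')
for i in range(4): vision.read_camera('top'); st()
```

```text
t 18.68 pos [ 0.5234 -0.0249  0.0557] a 146.63 r 94.7 yaw-90 146.93 F tool [-0.16 -0.04 -1.14]
blob [320. 246.] 1534 mean [ 0.5144 -0.057   0.0706] ang 167.2 +- 2.2 notch 2.87
blob [249. 245.] 181 mean [ 0.5327 -0.0314  0.0731] ang 146.8 +- 0.6 notch 0.31
blob [226. 255.] 329 mean [ 0.5348 -0.0207  0.0748] ang 140.2 +- 1.1 notch -0.51
blob [272. 256.] 321 mean [ 0.5238 -0.0376  0.075 ] ang 153.4 +- 1.1 notch 1.14
finder 0.94 [250. 320.] [ 0.5092 -0.0557  0.065 ] r 95.7 ang 167.2 notch 2.86
t 18.82 pos [ 0.5235 -0.0249  0.0557] a 146.60 r 94.7 yaw-90 146.91 F tool [-1.31  0.28 -0.05]
t 18.88 pos [ 0.5234 -0.0249  0.0557] a 146.61 r 94.7 yaw-90 146.91 F tool [ 0.72 -1.04  0.35]
t 18.93 pos [ 0.5235 -0.0249  0.0557] a 146.60 r 94.7 yaw-90 146.91 F tool [-0.88  0.18  1.17]
t 18.98 pos [ 0.5235 -0.0249  0.0557] a 146.60 r 94.7 yaw-90 146.91 F tool [-0.03 -0.12  0.07]
```

View pics/w10.png

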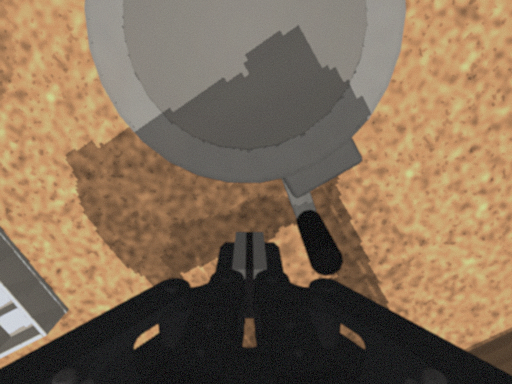

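Emit:
servo_tool(translation=[[-20, -2, 0], [-50, -2, 0], [-80, -2, 0], [-80, -2, 0], [-80, -2, 0], [-80, -2, 0]], rot=[[0, 0, 0], [0, 0, 0], [0, 0, 0], [0, 0, 0], [0, 0, 0], [0, 0, 0]], claw=[0, 0, 0, 0, 0, 0])

```text
t: 19.73
position: [0.5236, -0.0233, 0.1351]
ee_rot: [0.68, -0.2, -0.676, -0.203]
ft_force: [0.1, -0.4, -0.1]
width: -0.0001
```

Run:
```python
from h import *
st();post('w11.png')
a=cv2.imread('pics/scene0.png');c,K,T=cam('scene','s11.png')
```

```text
t 19.73 pos [ 0.5236 -0.0233  0.1351] a 145.78 r 95.4 yaw-90 146.91 F tool [ 0.13  0.27 -0.35]
blob [299. 193.] 516 mean [ 0.5139 -0.057   0.0718] ang 167.3 +- 2.1 notch 2.87
finder 0.59 [194. 299.] [ 0.5103 -0.0568  0.065 ] r 94.4 ang 167.6 notch 2.92
```

View pics/s11.png

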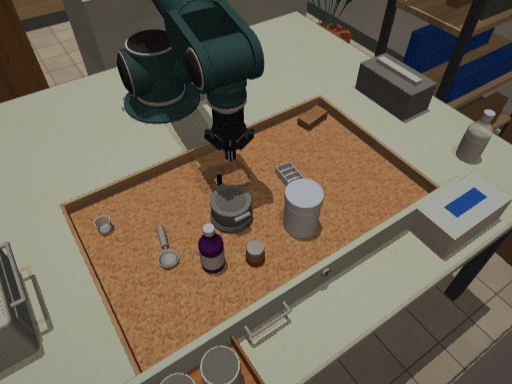

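The scene picture shows the gripper lifted clear, the post at about (219, 180) as at the start, and all the bystanders at the same pixels as before. Handing in.

Run:
```python
from h import *
print(job.sign_off())
```

```text
the job is handed in; nothing more can be done
None
```

I set the crusher to notch three and handed the job in. `job.sign_off()` gives no verdict. The last move ended at 19.7 s of the 72 s allowed.

- **To the stop:** The lever started in notch 3. I pushed it clockwise with the shut fingertips. The push rose to about 8.3 N without another click, so I stopped there, short of the 11 N that would prove the stop. The 143° I read after easing off confirmed notch 0.
- **The three clicks:** I then pushed it counter-clockwise one click at a time. Each click came at about 3–4 N and showed as a force drop. After each one I eased off and left the lever untouched for about half a second.
- **Resting angles:** The wrist camera read the post at 143.0°, 151.1°, 159.1° and 167.2° for notches 0 to 3, so 8° apart as expected. My estimate of the crusher's own heading put them 0.8–1.3° lower than the nominal notch angles, within the 2.3° allowed.
- **Last check:** With the gripper lifted clear, the post read 167.3°, which is 24.3° from notch 0. The other things looked unmoved in the scene picture, by eye only.

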